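# Gather the clock bushes in the tray's lip corner

## Task

Put the stray brass bush from the cork mat into the steel wash tray with the other four while the tray still stands on the bench. Then lift the tray by its wooden bar, clear of the bench, and tilt it about 30 degrees down towards the corner with the pouring lip until all five bushes have slid together into that corner, none spilled; finish holding it there, still and tilted in the air. Leave the other things on the bench where they are.

Things in the scene. Friction and masses are not known exactly. Their poses are not given: they have to be found in the camera images.
- tray: open wash tray of polished sheet steel, 130 mm (its x) by 180 mm (its y), 40 mm high, walls and floor 4 mm, 0.25 to 0.5 kg, standing level. Origin: centre of its underside, z up. A dark wooden carrying bar spans it lengthwise overhead. The corner at (-x, -y) is 30 mm high over 34 mm each way, with an outward pouring lip. Bushes slide on the steel at slopes above about 10 degrees
- lip_corner (a point): inner lip corner of the tray, at (-61, -86, 13) mm in the tray's frame: 9 mm above the tray's floor in the corner below the lip; axes as the tray's
- bar_mid (a point): centre of the tray's square wooden carrying bar, at (0, 0, 95) mm in the tray's frame, the place to pinch from above. The bar runs along the tray's y over its middle: 16 mm wide (x), 20 mm high (85 to 105 mm above the underside), 188 mm long, on a flat strap at each end; the tray is open on both sides of it. Axes as the tray's
- mat: round cork mat, 110 mm across, 4 mm thick, fixed to the bench; origin centre of underside
- stray: the stray brass bush: plain cylinder 20 mm across, 18 mm high with a small bore (about 40 g), standing upright on the cork mat; origin at its centre
- bush1: one of the four brass bushes that lie in the tray at the start, same as the stray: 20 mm across, 18 mm high, about 40 g, standing upright on the tray floor; origin at its centre
- bush2: one of the four brass bushes that lie in the tray at the start, same as the stray: 20 mm across, 18 mm high, about 40 g, standing upright on the tray floor; origin at its centre
- bush3: one of the four brass bushes that lie in the tray at the start, same as the stray: 20 mm across, 18 mm high, about 40 g, standing upright on the tray floor; origin at its centre
- bush4: one of the four brass bushes that lie in the tray at the start, same as the stray: 20 mm across, 18 mm high, about 40 g, standing upright on the tray floor; origin at its centre
- screwdriver: bystander: red-handled screwdriver lying on the cloth, 150 mm long; origin at its middle, x along it towards the tip
- wheel: bystander: brass gear wheel lying flat, 48 mm across, 5 mm thick with a 12 mm high hub; origin centre of underside
- loupe: bystander: black eyeglass loupe, standing, 44 mm across and 36 mm high; origin centre of underside
- oil: bystander: small blue oil bottle with a red cap, 44 mm across, 100 mm high; origin centre of underside
- mallet: bystander: wooden mallet lying down, 210 mm long, 36 mm high; origin under the free end of its handle, x along the handle to the head

How it is judged:
On the way, in this order (a step that is already met when the one before it is completed fails the run):
1. the stray bush lies in the tray, let go, the tray standing level on the bench (x of stray in the frame of tray between -0.062 and 0.062 m and y of stray in the frame of tray between -0.087 and 0.087 m and z of stray in the frame of tray between 0 and 0.04 m and contact force between stray and the fingers below 0.1 N and linear speed of stray below 0.05 m/s and height (world z) of tray below 0.01 m and angle between tray's own z axis and vertical below 0.1 rad), for 0.2 s.
2. the tray is lifted clear of the bench in the fingers (height (world z) of lip_corner above 0.03 m and contact force between tray and the fingers above 1 N), for 0.2 s.
At the end, for the whole second after the job is handed in: The fingers hold the tray with its lip corner more than 30 mm above the bench, touching no mat or other thing, tilted 17 to 46 degrees and still; all five bushes are inside it, at rest, their centres within 90 mm of the lip corner (all of step 2 and angle between tray's own z axis and vertical between 0.3 and 0.8 rad and linear speed of each of tray, bush1, bush2, bush3, bush4, stray below 0.03 m/s and angular speed of tray below 0.15 rad/s and contact force between tray and mat below 0.1 N and contact force between tray and screwdriver below 0.1 N and contact force between tray and wheel below 0.1 N and contact force between tray and loupe below 0.1 N and contact force between tray and oil below 0.1 N and contact force between tray and mallet below 0.1 N and x of bush1 in the frame of tray between -0.062 and 0.062 m and y of bush1 in the frame of tray between -0.087 and 0.087 m and z of bush1 in the frame of tray between 0 and 0.04 m and distance between each of bush1, bush2, bush3, bush4, stray and lip_corner below 0.09 m and contact force between each of bush1, bush2, bush3, bush4, stray and the fingers below 0.1 N and x of bush2 in the frame of tray between -0.062 and 0.062 m and y of bush2 in the frame of tray between -0.087 and 0.087 m and z of bush2 in the frame of tray between 0 and 0.04 m and x of bush3 in the frame of tray between -0.062 and 0.062 m and y of bush3 in the frame of tray between -0.087 and 0.087 m and z of bush3 in the frame of tray between 0 and 0.04 m and x of bush4 in the frame of tray between -0.062 and 0.062 m and y of bush4 in the frame of tray between -0.087 and 0.087 m and z of bush4 in the frame of tray between 0 and 0.04 m and x of stray in the frame of tray between -0.062 and 0.062 m and y of stray in the frame of tray between -0.087 and 0.087 m and z of stray in the frame of tray between 0 and 0.04 m); the arm keeps its last pose, push and grip.
It fails at once if a bystander is pushed more than 40 mm from its place (distance of any of screwdriver, wheel, loupe, oil, mallet from where it was at the start of the episode above 0.04 m).
It also fails if it takes over 50 s, if anything falls off the work surface, if the arm or the gripper's body presses on something with over 40 N, if the wrist force passes 120 N, or if a joint passes its speed limit or range.

## Robot

A 6-joint arm with a two-finger parallel gripper is mounted at the origin on the work surface. World frame = base frame: x ahead of the robot, y to its left, z up, the work surface at z = 0. Lengths are in m, angles in rad, forces in N, time in s.
With the tool pointing down it reaches from about 0.4 to 0.825 m from the base axis. Payload 7 kg.
Tool frame: the origin (TCP) lies on the centre line of the jaws, within the pads' length; the fingertips stand 19 mm ahead of it and the grasp point (between the pads) is the TCP; z points along the fingers, x is the direction in which the jaws open and shut, and the axes are right-handed (so a half turn about z gives the same grasp; the last joint's range is limited). The gripper opens to 85 mm and grips with 20 to 120 N. Pads are 22 mm wide; open, the fingers measure 114 mm over their backs; the gripper's body (76 mm by 85 mm) begins 54 mm behind the grasp point. The pads swing forward as they close: fully open they stand 13 mm farther back than shut.
Start: joints at [0.288, 0.359, 0.012, 0, -1.224, -0.288], TCP at [0.675, -0, 0.25] pointing down, gripper open.
Joint ranges: [-3.07, 3.07], [-1.43, 2.12], [-1.02, 1.25], [-3.03, 1.67], [-3.05, -0], [-3.03, 3.03]. Speed limits (rad/s): [2.39, 2.39, 3.01, 3.14, 3.14, 3.14].

## Interface

Orientations are given as a unit quaternion [x, y, z, w].
In Python, from plant import sensors, imaging, workorder gives the robot as it stands.
- The arm moves only by the shell command python3 -m handwheel 'ROWS' [FORCE]. ROWS is JSON, a list of rows, each a list of 7 numbers: the shift along the world's x, y, z in mm, then the turn, a rotation vector about the world's x, y, z in degrees, then the closure, from 0 (fully open) to 1 (shut). In form: [[dx, dy, dz, ax, ay, az, claw], ...]. A call has 1 to 8 rows; each row shifts and turns the commanded pose from where the row before left it; what a row does not reach is not made up. A row lasts 1/10 s, in which the tool goes at most 50 mm and 8.59 degrees, less where a joint would pass 70% of its speed; a pose out of reach is approached as far as the arm can. A call is refused whole if a number of a shift passes 50 or a number of a turn 8.59, either way. A call with a gripper value outside its range is refused whole. The fingers move at their own pace and stop on an object; FORCE is the grip in N (left out, the last holds). Time passes only in rows, so rows that do not move let the fingers close. It gives the time, the measured TCP pose, the force and the opening at its end, in the units of the state.
- sensors.read_state(): the state, without advancing time (a new reading comes with each control period).
- imaging.camera(name): name is "scene" or "side" or "wrist"; returns the picture (384x512x3 uint8, red, green, blue); there is no depth.
- imaging.camera_info(name): a dict with "fovy" (degrees; the focal length in pixels is half the picture's height over the tangent of half this angle, whatever the lens; pixels are square), "cx", "cy" (the principal point, pixels), "rvec" (rotation vector, rad) and "tvec" (3), from world to camera coordinates, as OpenCV has them. Camera axes: x right, y down, z forward; pixel columns grow to the right and rows downward; lengths in m; the calibration is good to about 2 mm. A picture is of the moment at which its call begins: read the wrist's pose just before it. camera_info takes no time and is no camera call; for the wrist camera it gives the pose at the moment of the call.
- workorder.job_done(): hands the job in, once; it reports no verdict.
The state is a dict: "t": time; "qpos": joint angles; "qd": joint speeds; "tau": joint torques, N m; "tcp_pos": TCP position; "ee_rot": TCP orientation; "ft_force": force on the tool from outside, world axes, zero at the start; "torque": the same for the moment, N m; "width": finger opening in m.
Only numpy, scipy, OpenCV 4.12 (cv2) and the standard library are available. Lean on these libraries where they do the work, as an engineer would, in place of code of your own. Each camera call takes 0.05 s, during which the arm holds its last target. There are 200 camera calls.

## Working session

There is one attempt and no reset: what is moved stays moved. The work goes in short steps, Python scripts to look and compute and a shell command to move; the robot and the scene stay as the last step left them, time stands still between calls to the robot, and variables do not carry over. Pictures are saved under pics/ and viewed, about 8 in all and at most 12, crops included, and the job is handed in when it is done.

```bash
mkdir -p pics; cat > h.py <<'E'
import numpy as np, cv2
from plant import sensors, imaging
def info(n):
    i=imaging.camera_info(n); f=192/np.tan(np.radians(i["fovy"])/2)
    K=np.array([[f,0,i["cx"]],[0,f,i["cy"]],[0,0,1.]])
    R=cv2.Rodrigues(np.array(i["rvec"],float))[0]; return K,R,np.array(i["tvec"],float).ravel(),i
def ray(c,uv):
    K,R,t,_=c; d=R.T@np.linalg.solve(K,[uv[0],uv[1],1.]); return -R.T@t,d
def onz(c,uv,z):
    o,d=ray(c,uv); return o+d*(z-o[2])/d[2]
def proj(c,p):
    K,R,t,_=c; q=K@(R@np.asarray(p,float)+t); return q[:2]/q[2]
def snap(n,fn,scale=1.5):
    c=info(n); im=imaging.camera(n); cv2.imwrite('pics/'+fn+'_raw.png',im[:,:,::-1])
    cv2.imwrite('pics/'+fn+'.png',cv2.resize(im[:,:,::-1],None,fx=scale,fy=scale)); np.save('pics/'+fn+'.npy',np.array([c],dtype=object),allow_pickle=True); return c,im
def load(fn):
    return tuple(np.load('pics/'+fn+'.npy',allow_pickle=True)[0]),cv2.imread('pics/'+fn+'_raw.png')
E
python3 - <<'E'
from h import *
for n in("scene","side","wrist"):
    c,_=snap(n,n+"0"); print(n,c[3],-c[1].T@c[2])
print(sensors.read_state())
E
```

```text
scene {'fovy': 50.449463290169966, 'cx': 263.2224932389693, 'cy': 190.39862309810403, 'rvec': array([ 1.65155053,  1.56971534, -0.88556394]), 'tvec': array([ 0.08077475, -0.20497473,  1.69709421])} [ 1.53962219 -0.12711053  0.736257  ]
side {'fovy': 47.26735335051527, 'cx': 256.41078981843657, 'cy': 178.07260207929488, 'rvec': array([ 2.33553543, -0.03105178,  0.0076651 ]), 'tvec': array([-0.55547185, -0.00494799,  1.21674088])} [ 0.53676941 -0.8948358   0.83676719]
wrist {'fovy': 67.21636390920897, 'cx': 256.221687814056, 'cy': 190.78216082571717, 'rvec': array([1.79725893e-03, 3.10345239e+00, 4.76737358e-01]), 'tvec': array([ 0.67373927, -0.03965509,  0.37990785])} [ 0.67437905 -0.07678674  0.37301983]
{'t': 0.15, 'qpos': array([ 2.88110330e-01,  3.59219955e-01,  1.12939350e-02, -2.59811389e-04,
       -1.22409575e+00, -2.88086828e-01]), 'qd': array([ 0.00023631, -0.00245356,  0.00419804,  0.0019653 , -0.0020108 ,
        0.00026413]), 'tau': array([-2.36291526e-03, -5.83877099e+01,  2.93650192e+01,  6.94064632e+00,
       -4.26741812e-03,  1.52487612e-06]), 'tcp_pos': array([ 6.74671415e-01, -1.21426485e-05,  2.49590224e-01]), 'ee_rot': array([ 3.24653585e-05,  9.99999804e-01, -5.69773626e-05, -6.22174311e-04]), 'ft_force': array([-0.14704908,  0.22795914,  0.39937095]), 'torque': array([ 0.00184489,  0.03994296, -0.00321537]), 'width': 0.08543861700480986}
```

View pics/scene0.png

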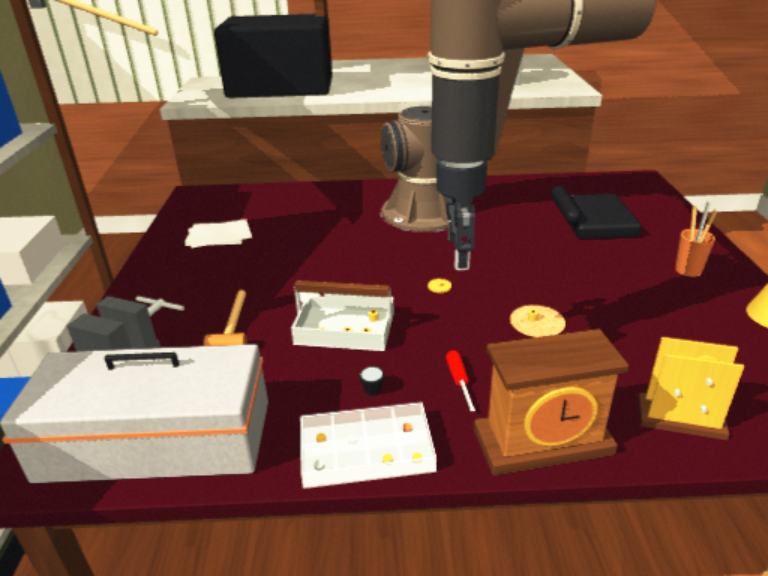

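View pics/side0.png

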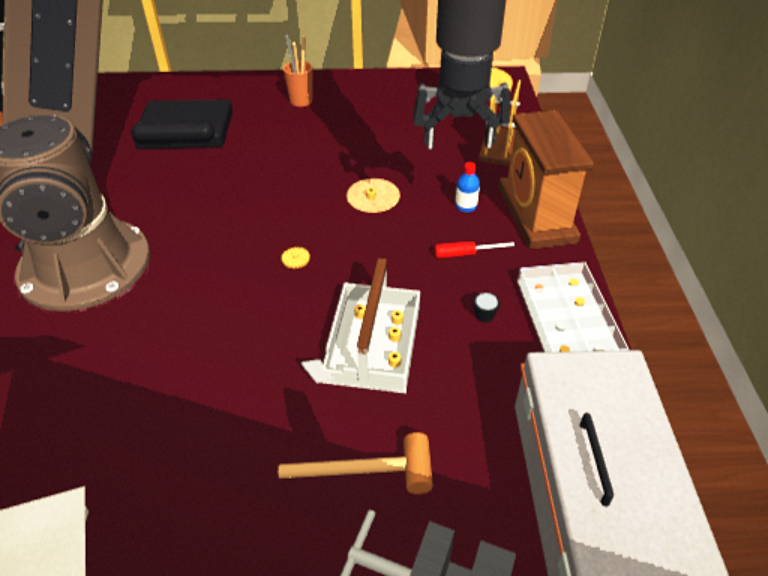

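Scene: the tray is at about (343,315), the mat with the stray at (536,318). Side: the bar runs (381,262) to (363,348), the lip is at about (312,372), at lower left (-x,-y), and the stray is at (371,194).

```bash
cat > m.py <<'E'
from h import *
c,im=load('side0'); hsv=cv2.cvtColor(im,cv2.COLOR_BGR2HSV)
# stray: bush sits on mat; mat ellipse centre
p=lambda u,v,z:onz(c,(u/1.5,v/1.5),z).round(4)
m=cv2.inRange(hsv,(10,40,90),(35,200,255)); n,l,s,ce=cv2.connectedComponentsWithStats(m)
for i in range(1,n):
    if s[i,4]>25: print('yel',s[i],ce[i].round(1),onz(c,ce[i],.018).round(4))
b=cv2.inRange(hsv,(0,90,40),(15,220,140)); b[:170]=0;b[240:]=0;b[:,:230]=0;b[:,262:]=0
n,l,s,ce=cv2.connectedComponentsWithStats(b)
for i in range(1,n):
    if s[i,4]>40:
        pts=np.argwhere(l==i)[:,::-1].astype(np.float32); r=cv2.minAreaRect(pts); print('bar',s[i],ce[i],cv2.boxPoints(r).round(1).tolist())
print('stray top/bot',p(371,190,.022),p(371,196,.013))
for q in((343,284),(421,290),(406,392),(325,383)):print('rim',p(*q,.04))
for q in((381,260),(363,350)):print('bartop',p(*q,.105))
cv2.imwrite('pics/crop.png',np.hstack([cv2.resize(im[165:270,190:295],(390,390),interpolation=0),cv2.resize(im[105:155,220:280],(390,390),interpolation=0)]))
E
python3 m.py
```

```text
yel [   0    0   67  128 3799] [31.8 57.9] [-0.2789  0.6393  0.018 ]
yel [   65     0   230    71 10735] [178.2  23.8] [0.2451 0.9167 0.018 ]
yel [  326     0   186   384 20706] [420.5 164.8] [ 1.0113 -0.0023  0.018 ]
yel [326  63   7  13  52] [328.5  68.9] [0.8308 0.5229 0.018 ]
yel [320  96   7   8  29] [322.9 100.4] [0.7832 0.3218 0.018 ]
yel [   0  118   99   89 4051] [ 52.  172.4] [-0.0044 -0.0035  0.018 ]
yel [231 119  36  23 646] [248.5 129.9] [0.5358 0.1701 0.018 ]
yel [187 164  20  15 222] [196.6 171.3] [ 0.3916 -0.0106  0.018 ]
yel [236 173  22  64 531] [246.8 204.4] [ 0.5279 -0.1378  0.018 ]
yel [379 186   7   5  27] [382.1 187.8] [ 0.8842 -0.0886  0.018 ]
yel [383 198   7   6  35] [386.2 200.5] [ 0.884  -0.1343  0.018 ]
yel [261 207   8  10  69] [264.6 211.3] [ 0.5721 -0.1624  0.018 ]
yel [259 218   9  11  76] [263.1 222.8] [ 0.5669 -0.1998  0.018 ]
yel [373 230   7   5  27] [376.  232.1] [ 0.8352 -0.2365  0.018 ]
yel [258 234  10  12  81] [263.  239.3] [ 0.5649 -0.2504  0.018 ]
yel [ 185  288  103   41 1471] [250. 310.] [ 0.5318 -0.4324  0.018 ]
yel [  0 324  59  60 133] [ 43.2 342.4] [ 0.1293 -0.4908  0.018 ]
yel [  0 372  11  12  59] [  4.1 378.7] [ 0.08   -0.5584  0.018 ]
bar [238 172  20  63 205] [246.15121951 211.43902439] [[236.8000030517578, 233.0], [251.5, 170.6999969482422], [258.79998779296875, 172.39999389648438], [244.1999969482422, 234.6999969482422]]
stray top/bot [0.5325 0.1813 0.022 ] [0.5323 0.1731 0.013 ]
rim [ 0.4823 -0.1044  0.04  ]
rim [ 0.6141 -0.1225  0.04  ]
rim [ 0.5788 -0.329   0.04  ]
rim [ 0.46   -0.3096  0.04  ]
bartop [ 0.5473 -0.1158  0.105 ]
bartop [ 0.5179 -0.3016  0.105 ]
```

View pics/crop.png

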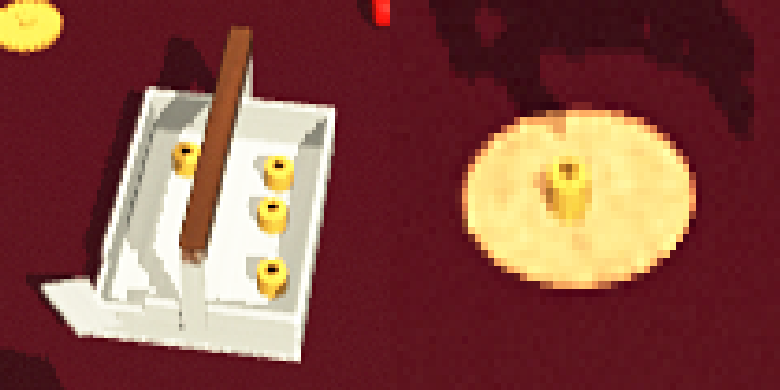

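View pics/wrist0.png

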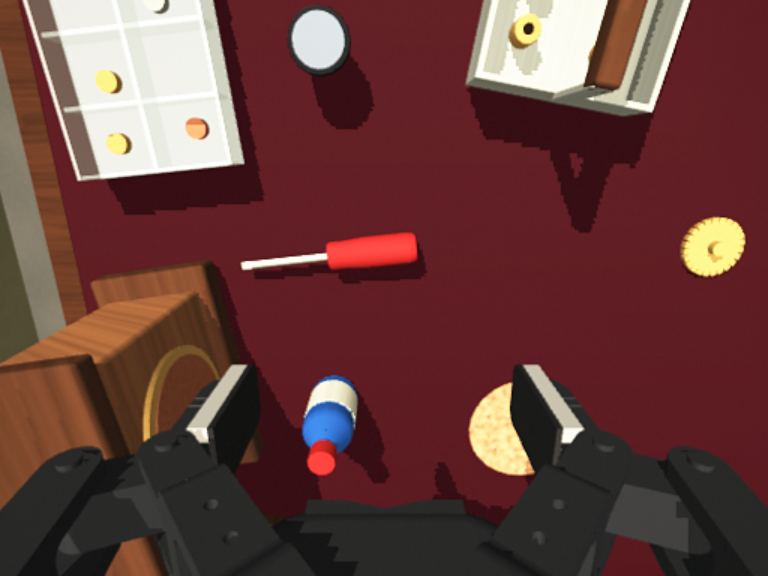

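Wrist: the mat is at about (515,430), partly behind a finger, and the tray's near end is at the top right. The bar ends come out 188 mm apart, which matches the given length. Tray yaw is about -9° and bar_mid about (0.533,-0.209). The stray is at about (0.5325,0.181). I'll move over the stray now, with the jaws turned along the tray's y.

```bash
python3 -m handwheel '[[-12,15,0,0,0,-8.25,0],[-12,15,0,0,0,-8.25,0],[-12,15,0,0,0,-8.25,0],[-12,15,0,0,0,-8.25,0],[-12,15,0,0,0,-8.25,0],[-12,15,0,0,0,-8.25,0]]'
python3 -m handwheel '[[-12,15,-20,0,0,-8.25,0],[-12,15,-20,0,0,-8.25,0],[-12,15,-20,0,0,-8.25,0],[-12,15,-20,0,0,-8.25,0],[-12,15,-20,0,0,-8.25,0.2],[-12,15,-20,0,0,-8.25,0.2],[0,0,0,0,0,0,0.2],[0,0,0,0,0,0,0.2]]'
python3 - <<'E'
from h import *
print(sensors.read_state()['tcp_pos'])
c,im=snap('wrist','w1')
print(proj(c,[.5325,.181,.022]))
E
```

```text
t: 0.75
tcp_pos: [0.6023, 0.0905, 0.25]
ee_rot: [0.421, 0.907, -0.0, -0.0]
ft_force: [0.2, 0.1, -0.3]
width: 0.0853
t: 1.55
tcp_pos: [0.5309, 0.1801, 0.1302]
ee_rot: [0.759, 0.651, -0.0, 0.0]
ft_force: [0.3, 0.0, 0.6]
width: 0.0681
[0.53090835 0.1801378  0.13021483]
[257.81022416 197.3389608 ]
```

View pics/w1.png

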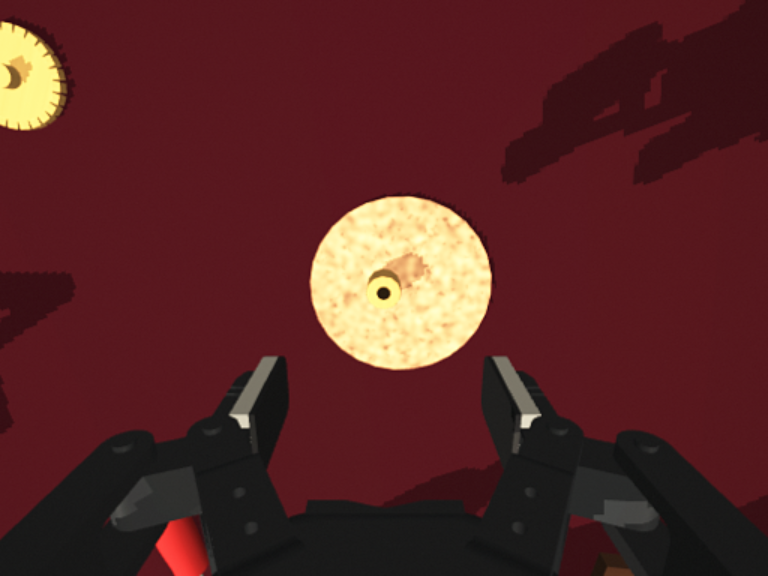

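The stray's bore is at (384,293) in the view, under 2 mm from prediction. It lies at about (0.531,0.180), right under the TCP. Descend and grip.

```bash
python3 -m handwheel '[[0,0,-26,0,0,0,0.4],[0,0,-26,0,0,0,0.5],[0,0,-26,0,0,0,0.5],[0,0,-18,0,0,0,0.5],[0,0,-8,0,0,0,0.5],[0,0,0,0,0,0,0.5]]' 30
python3 -m handwheel '[[0,0,0,0,0,0,1],[0,0,0,0,0,0,1],[0,0,0,0,0,0,1],[0,0,0,0,0,0,1],[0,0,0,0,0,0,1]]' 30
python3 -m handwheel '[[0,0,15,0,0,0,1],[0,0,30,0,0,0,1],[0,0,40,0,0,0,1],[0,0,40,0,0,0,1],[0,0,0,0,0,0,1]]'
python3 - <<'E'
from h import *
c,im=load('side0')
# tray frame
far=onz(c,(254.9,172.3),.105); near=onz(c,(242.2,231.6),.105)
mid=(far+near)/2; y=(far-near)/np.linalg.norm(far-near); x=np.array([y[1],-y[0],0])
print(mid,np.linalg.norm(far-near),np.degrees(np.arctan2(x[1],x[0])))
for cc in((185,145),(278,160),(272,205),(272,268)):
    p=onz(c,(190+cc[0]*105/390,165+cc[1]*105/390),.022)-mid; print(p@x,p@y)
b=mid-[0,0,.105]
for tx,ty in((-.035,-.04),(-.035,-.035)): print(b+tx*x+ty*y)
E
```

```text
t: 2.2
tcp_pos: [0.5313, 0.1795, 0.026]
ee_rot: [0.76, 0.65, -0.0, 0.0]
ft_force: [-0.7, -0.1, 0.3]
width: 0.0428
t: 2.7
tcp_pos: [0.5319, 0.1804, 0.0276]
ee_rot: [0.76, 0.65, 0.001, 0.0]
ft_force: [0.6, -0.5, 7.7]
width: 0.0183
t: 3.2
tcp_pos: [0.5337, 0.1817, 0.1575]
ee_rot: [0.76, 0.65, 0.005, 0.001]
ft_force: [0.1, 0.5, -1.9]
width: 0.0185
[ 0.53394866 -0.20455748  0.105     ] 0.18734913087546773 -9.612657145815444
-0.034145601824519 0.060013180182103526
0.030262551410265886 0.05515187870419759
0.031486299833894116 0.015124808135964852
0.038361851692640295 -0.03678255709504816
[ 4.92760624e-01 -2.38151317e-01 -1.38777878e-17]
[ 4.93595557e-01 -2.33221521e-01 -1.38777878e-17]
```

```bash
python3 -m handwheel '[[-1,-15,5,0,0,0,1],[-3,-30,5,0,0,0,1],[-4,-40,5,0,0,0,1],[-4,-40,5,0,0,0,1],[-4,-40,5,0,0,0,1],[-4,-40,0,0,0,0,1],[-4,-40,0,0,0,0,1],[-4,-40,0,0,0,0,1]]'
python3 -m handwheel '[[-4,-40,0,0,0,0,1],[-4,-40,0,0,0,0,1],[-4,-30,0,-1.1,-6.6,0,1],[-3,-15,0,-1.1,-6.6,0,1],[0,0,0,-1.1,-6.6,0,1],[0,0,0,0,0,0,1],[0,0,0,0,0,0,1]]'
python3 - <<'E'
from h import *
print(sensors.read_state()['tcp_pos'])
snap('wrist','w2')
c,im=snap('side','s2')
cv2.imwrite('pics/s2c.png',cv2.resize(im[90:290,150:350,::-1],(580,580)))
w=cv2.imread('pics/w2_raw.png'); 
cv2.imwrite('pics/both.png',np.hstack([cv2.resize(im[100:280,170:330,::-1],(400,450)),cv2.resize(w,(400,300)).__class__(0) if 0 else cv2.copyMakeBorder(cv2.resize(w,(400,300)),0,150,0,0,0)]))
E
```

```text
t: 4.0
tcp_pos: [0.5015, -0.107, 0.1757]
ee_rot: [0.76, 0.649, -0.0, -0.0]
ft_force: [0.8, 0.0, -0.3]
width: 0.0186
t: 4.7
tcp_pos: [0.4863, -0.2304, 0.1759]
ee_rot: [0.749, 0.64, 0.111, 0.133]
ft_force: [0.7, 0.1, 0.3]
width: 0.0183
[ 0.48627262 -0.23037107  0.17585255]
```

View pics/both.png

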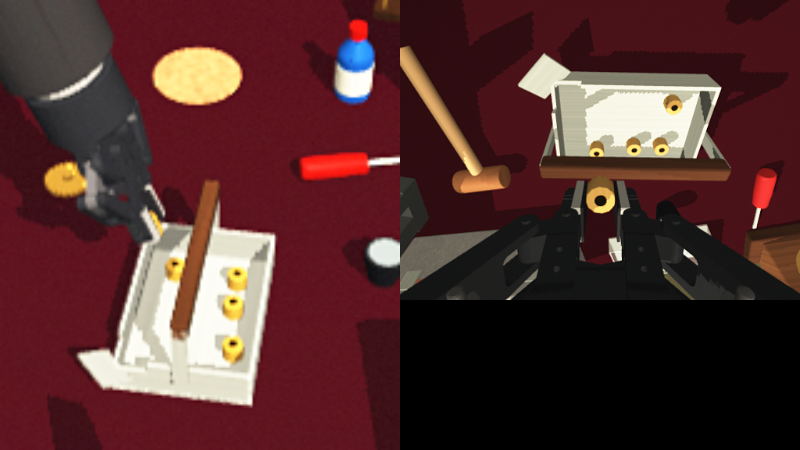

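The bush is held between the fingers at (600,195). The lip is at the far left of the wrist view, as expected. The other four are three on +x and one on -x at the far +y end. The -x/-y quarter is free, so I lower there.

```bash
python3 -m handwheel '[[4,0,-30,0,0,0,1],[0,0,-35,0,0,0,1],[0,0,-35,0,0,0,1],[0,0,-25,0,0,0,1],[0,0,-12,0,0,0,1],[0,0,-5,0,0,0,1],[0,0,0,0,0,0,1]]'
python3 -m handwheel '[[0,0,0,0,0,0,0.6],[0,0,0,0,0,0,0.6],[0,0,0,0,0,0,0.6],[0,0,0,0,0,0,0.6]]'
python3 -m handwheel '[[-2,0,12,0,0,0,0.6],[-10,0,25,0,0,0,0.6],[-10,0,30,0,0,0,0.6],[0,0,40,0,0,0,0.6],[0,0,40,0,0,0,0.6],[0,0,0,0,0,0,0.6],[0,0,0,0,0,0,0.6]]'
python3 - <<'E'
from h import *
print(sensors.read_state()['tcp_pos'])
c2,w=snap('wrist','w3')
c,im=snap('side','s3'); w=w[:,:,::-1]
cv2.imwrite('pics/both3.png',np.hstack([cv2.resize(im[100:280,170:330,::-1],(400,450)),cv2.copyMakeBorder(cv2.resize(w,(400,300)),0,150,0,0,0)]))
E
```

```text
t: 5.5
tcp_pos: [0.4936, -0.2333, 0.037]
ee_rot: [0.749, 0.64, 0.114, 0.127]
ft_force: [0.6, 0.1, -0.7]
width: 0.0181
t: 5.9
tcp_pos: [0.4929, -0.2331, 0.0383]
ee_rot: [0.748, 0.64, 0.115, 0.128]
ft_force: [-0.0, -0.1, -1.8]
width: 0.0343
t: 6.6
tcp_pos: [0.4709, -0.2331, 0.1861]
ee_rot: [0.748, 0.64, 0.116, 0.129]
ft_force: [-0.1, -0.6, -0.6]
width: 0.034
[ 0.47093892 -0.23307662  0.18607234]
```

View pics/both3.png

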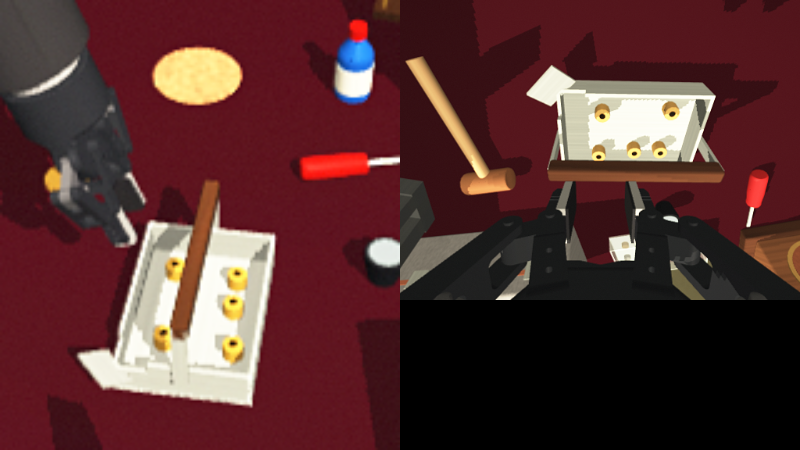

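All five are in the tray. The stray stands upright at about (162,337) in the side crop and the tray hasn't moved. Now untilt, turn the jaws across the bar and go over bar_mid.

```bash
python3 -m handwheel '[[6,3,2,1.1,6.6,0,0.4],[6,3,2,1.1,6.6,0,0.4],[6,3,2,1.1,6.6,0,0.4],[6,3,2,0,0,8.2,0.4],[6,3,2,0,0,8.2,0.4],[6,3,2,0,0,8.2,0.4],[6,3,2,0,0,8.2,0.4],[6,3,2,0,0,8.2,0.4]]'
python3 -m handwheel '[[5,2,0,0,0,8.2,0.4],[5,2,0,0,0,8.2,0.4],[5,1,0,0,0,8.2,0.4],[0,0,0,0,0,8.2,0.4],[0,0,0,0,0,8.2,0.4],[0,0,0,0,0,8.2,0.4],[0,0,0,0,0,0,0.4],[0,0,0,0,0,0,0.4]]'
python3 - <<'E'
from h import *
from scipy.spatial.transform import Rotation as Ro
s=sensors.read_state(); print(s['tcp_pos'],s['qpos'].round(2)); R=Ro.from_quat(s['ee_rot']).as_matrix(); print(R.round(3), np.degrees(np.arctan2(R[1,0],R[0,0])))
c,im=snap('wrist','w4')
hsv=cv2.cvtColor(im,cv2.COLOR_RGB2HSV); b=cv2.inRange(hsv,(3,90,40),(15,220,170))
n,l,st,ce=cv2.connectedComponentsWithStats(b)
for i in range(1,n):
    if st[i,4]>300:
        r=cv2.minAreaRect(np.argwhere(l==i)[:,::-1].astype(np.float32)); bp=cv2.boxPoints(r)
        print(st[i],ce[i].round(1),[onz(c,q,.105).round(4).tolist() for q in bp])
print(proj(c,[.534,-.2046,.105]))
E
```

```text
t: 7.5
tcp_pos: [0.518, -0.2089, 0.1984]
ee_rot: [0.482, 0.876, -0.001, -0.008]
ft_force: [0.2, 0.5, -0.5]
width: 0.051
t: 8.3
tcp_pos: [0.5331, -0.2041, 0.1992]
ee_rot: [0.079, 0.997, -0.002, -0.007]
ft_force: [-0.1, 0.3, 1.4]
width: 0.0513
[ 0.53305406 -0.20405381  0.1991957 ] [-0.02  0.23 -0.29  0.   -1.06 -0.14]
[[-0.987  0.157 -0.014]
 [ 0.157  0.988 -0.004]
 [ 0.014 -0.006 -1.   ]] 170.95001614133676
[ 246   76   25  224 4285] [257.3 184.2] [[0.555, -0.1142, 0.105], [0.5216, -0.2968, 0.105], [0.5069, -0.2943, 0.105], [0.5364, -0.1107, 0.105]]
[252.8205638  200.92115728]
```

View pics/w4.png

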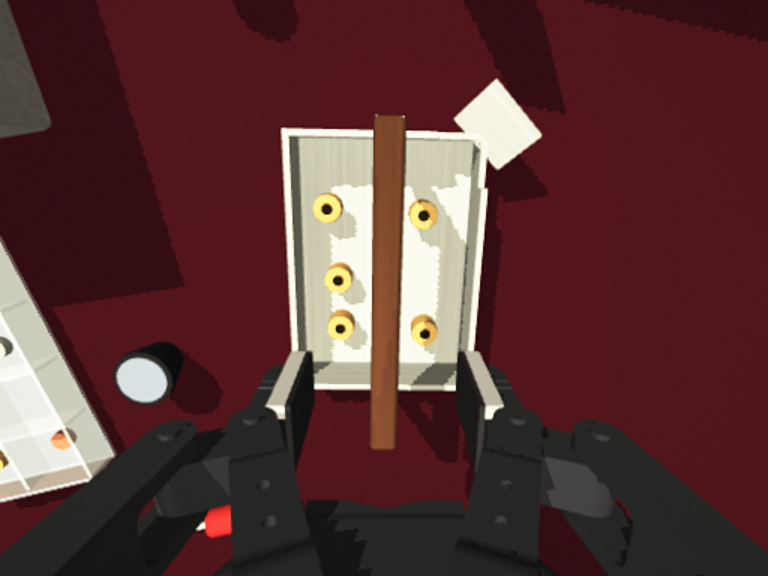

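Bar_mid reads (0.530,-0.204) with yaw -9.7° here, and (0.534,-0.205) from the side camera, so they agree to 4 mm. The TCP sits between the two. Descend, pinch and lift.

```bash
python3 -m handwheel '[[-1,0,-25,0,0,0,0.4],[0,0,-30,0,0,0,0.4],[0,0,-25,0,0,0,0.4],[0,0,-15,0,0,0,0.4],[0,0,-9,0,0,-0.5,0.4],[0,0,0,0,0,0,0.4]]'
python3 -m handwheel '[[0,0,0,0,0,0,1],[0,0,0,0,0,0,1],[0,0,0,0,0,0,1],[0,0,0,0,0,0,1],[0,0,0,0,0,0,1],[0,0,0,0,0,0,1]]' 100
python3 -m handwheel '[[0,0,5,0,0,0,1],[0,0,10,0,0,0,1],[0,0,15,0,0,0,1],[0,0,20,0,0,0,1],[0,0,20,0,0,0,1],[0,0,20,0,0,0,1],[0,0,15,0,0,0,1],[0,0,5,0,0,0,1]]'
python3 -m handwheel '[[0,0,10,0,0,0,1],[0,0,20,0,0,0,1],[0,0,20,0,0,0,1],[0,0,10,0,0,0,1],[0,0,0,0,0,0,1]]'
```

```text
t: 8.95
tcp_pos: [0.5318, -0.2041, 0.0953]
ee_rot: [0.082, 0.997, -0.002, -0.007]
ft_force: [0.3, 1.1, -0.3]
width: 0.0513
t: 9.55
tcp_pos: [0.5334, -0.2042, 0.0978]
ee_rot: [0.081, 0.997, -0.002, -0.005]
ft_force: [-0.4, 0.7, 6.9]
width: 0.0139
t: 10.35
tcp_pos: [0.533, -0.2042, 0.2085]
ee_rot: [0.081, 0.997, -0.002, -0.005]
ft_force: [-0.5, -0.2, -4.8]
width: 0.0139
t: 10.85
tcp_pos: [0.533, -0.2042, 0.2676]
ee_rot: [0.081, 0.997, -0.002, -0.005]
ft_force: [-0.0, 0.6, -4.7]
width: 0.0142
```

Lifted about 170 mm, with 5 N on the wrist and the bar held at 14 mm. For the corner-down tilt the axis in world is about (0.69,-0.73). I'll go slowly, about 1° per row.

```bash
R='' ; python3 -m handwheel '[[0,0,0,0.7,-0.75,0,1],[0,0,0,0.7,-0.75,0,1],[0,0,0,0.7,-0.75,0,1],[0,0,0,0.7,-0.75,0,1],[0,0,0,0.7,-0.75,0,1],[0,0,0,0.7,-0.75,0,1],[0,0,0,0.7,-0.75,0,1],[0,0,0,0.7,-0.75,0,1]]'
python3 -m handwheel '[[0,0,0,0.7,-0.75,0,1],[0,0,0,0.7,-0.75,0,1],[0,0,0,0.7,-0.75,0,1],[0,0,0,0.7,-0.75,0,1],[0,0,0,0.7,-0.75,0,1],[0,0,0,0.7,-0.75,0,1],[0,0,0,0.7,-0.75,0,1],[0,0,0,0.7,-0.75,0,1]]'
python3 -m handwheel '[[0,0,0,0,0,0,1],[0,0,0,0,0,0,1],[0,0,0,0,0,0,1],[0,0,0,0,0,0,1],[0,0,0,0,0,0,1],[0,0,0,0,0,0,1],[0,0,0,0,0,0,1],[0,0,0,0,0,0,1]]'
python3 - <<'E'
from h import *
c2,w=snap('wrist','w5')
c,im=snap('side','s5')
cv2.imwrite('pics/both5.png',np.hstack([cv2.resize(im[60:260,150:350,::-1],(400,400)),cv2.copyMakeBorder(cv2.resize(w[:,:,::-1],(400,300)),0,100,0,0,0)]))
E
```

```text
t: 11.65
tcp_pos: [0.5325, -0.2041, 0.2666]
ee_rot: [0.081, 0.995, 0.051, 0.043]
ft_force: [0.4, 0.4, -5.1]
width: 0.0141
t: 12.45
tcp_pos: [0.5326, -0.2041, 0.2666]
ee_rot: [0.08, 0.987, 0.104, 0.091]
ft_force: [-0.3, 0.4, -5.0]
width: 0.0141
t: 13.25
tcp_pos: [0.5326, -0.2041, 0.2665]
ee_rot: [0.08, 0.987, 0.103, 0.09]
ft_force: [0.4, -0.7, -4.8]
width: 0.0143
```

View pics/both5.png

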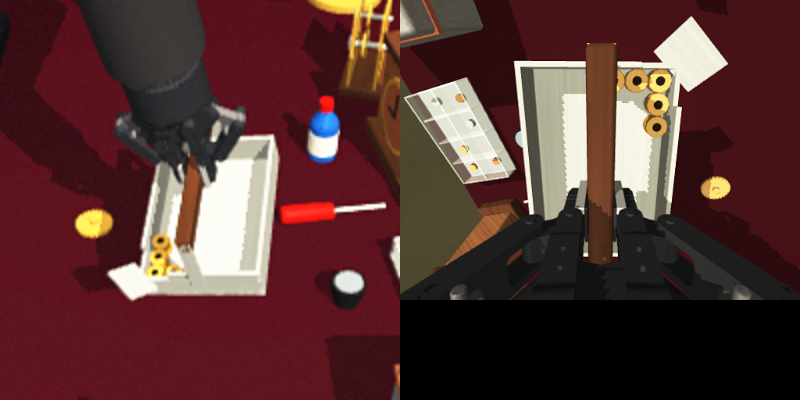

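At 16° all five have already slid into the lip corner: (660,80), (636,80), (615,80), (657,104) and (655,127) in the wrist view. Continue slowly to about 28°.

```bash
python3 -m handwheel '[[0,0,0,0.7,-0.75,0,1],[0,0,0,0.7,-0.75,0,1],[0,0,0,0.7,-0.75,0,1],[0,0,0,0.7,-0.75,0,1],[0,0,0,0.7,-0.75,0,1],[0,0,0,0.7,-0.75,0,1]]'
python3 -m handwheel '[[0,0,0,0.7,-0.75,0,1],[0,0,0,0.7,-0.75,0,1],[0,0,0,0.7,-0.75,0,1],[0,0,0,0.7,-0.75,0,1],[0,0,0,0.7,-0.75,0,1],[0,0,0,0.7,-0.75,0,1]]'
python3 -m handwheel '[[0,0,0,0,0,0,1],[0,0,0,0,0,0,1],[0,0,0,0,0,0,1],[0,0,0,0,0,0,1],[0,0,0,0,0,0,1],[0,0,0,0,0,0,1],[0,0,0,0,0,0,1],[0,0,0,0,0,0,1]]'
python3 - <<'E'
from h import *
from scipy.spatial.transform import Rotation as Ro
s=sensors.read_state(); R=Ro.from_quat(s['ee_rot']).as_matrix(); print('tilt',np.degrees(np.arccos(-R[2,2])),np.abs(s['qd']).max())
# tray frame from tool: z=-toolz, x=-toolx
x,y,z=-R[:,0],R[:,1],-R[:,2]; T=np.c_[x,y,z]; o=s['tcp_pos']-.095*z
print('lip corner',o+T@[-.061,-.086,.013])
c2,w=snap('wrist','w6')
hsv=cv2.cvtColor(w,cv2.COLOR_RGB2HSV)
cv2.imwrite('pics/w6c.png',cv2.resize(w[40:200,200:400,::-1],(750,600)))
for q in((-.061,-.086,.013),(-.063,.086,.04),(.061,-.086,.04)): print(q,proj(c2,o+T@q))
E
```

```text
t: 13.95
tcp_pos: [0.5325, -0.2043, 0.2666]
ee_rot: [0.079, 0.978, 0.143, 0.127]
ft_force: [-0.0, -0.1, -4.6]
width: 0.0143
t: 14.55
tcp_pos: [0.5326, -0.2041, 0.2665]
ee_rot: [0.078, 0.967, 0.182, 0.162]
ft_force: [-0.5, 0.7, -5.2]
width: 0.0143
t: 15.35
tcp_pos: [0.5326, -0.2041, 0.2665]
ee_rot: [0.078, 0.967, 0.181, 0.161]
ft_force: [-0.2, -0.1, -4.8]
width: 0.0141
tilt 28.07358918094905 0.001471804335506213
lip corner [ 0.49544436 -0.2439657   0.14458212]
(-0.061, -0.086, 0.013) [346.70254322  85.50535657]
(-0.063, 0.086, 0.04) [338.8462545 324.7255947]
(0.061, -0.086, 0.04) [150.45200684  83.45260629]
```

View pics/w6c.png

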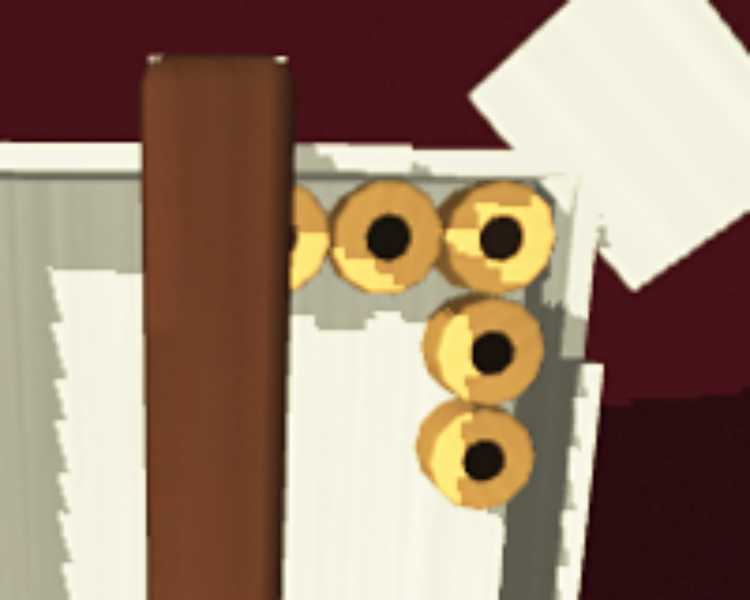

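All five bushes are upright in an L in the lip corner, the farthest about 55 mm from it. The tray is still, at 28°. Handing in.

```bash
python3 -c "
from plant import workorder; print(workorder.job_done())"
```

```text
the job is handed in; nothing more can be done
None
```

I put the stray bush into the tray while it stood on the bench. I then pinched the tray by its bar, lifted it about 170 mm and tilted it slowly towards the pouring lip. I handed the job in with the tray held there at about 15.4 s of the 50 s.

- **Tilt and height:** by the tool pose the tilt was 28° and the lip corner about 145 mm above the bench. The arm was still (joint speed about 0.001 rad/s).
- **Grip:** it was steady, with about 5 N on the wrist. The opening read 14 mm on the 16 mm bar, and 18 mm on the 20 mm bush before it, so the reading seems to run about 2 mm low.
- **Bushes:** the last wrist picture showed all five upright in the lip corner, in an L along its two walls. By eye the farthest was about 55 mm from the corner. The one at the end of the row was partly hidden by the bar. None had spilled.
- **Bystanders:** I touched none, and those in view in the later pictures looked unmoved. I did not measure their positions again.
- **Disagreement:** the two camera readings of the bar's centre differed by about 4 mm in x. I aimed between them and the grasp was clean.

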